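Left- and right-hand mould inserts from the catch tray into their tote lanes

TASK

Clear the two finished steel mould inserts out of the catch tray into the grey tote: each joins the one of its own hand that is already there, in the same lane, standing on its base on the lane floor and square across the lane like its neighbour. In the tray only their ends are free and a lane leaves room for fingers only at their cheeks, so the grip must be changed on the way; the rubber mat is there to set them down on. Never drop them, and leave the inserts in the tote and the things around where they are.

Things in the scene. Friction and masses are not known exactly. Their poses are not given: they have to be found in the camera images.
- left_insert: Left-hand steel mould insert, 68 long (own y) x 34 thick (x) x 50 mm high, 0.5 kg. Origin: centre of underside. Above its 12 mm base one upright corner is cut away, 32 mm along y, 13 mm into the -x face: here at -x, +y, the left end seen from own -x. Starts in the tray, cheek to cheek with the other (either may be at the high wall); only its end faces are free.
- right_insert: Right-hand steel mould insert, 68 long (own y) x 34 thick (x) x 50 mm high, 0.5 kg. Origin: centre of underside. Above its 12 mm base one upright corner is cut away, 32 mm along y, 13 mm into the -x face: here at -x, -y, the right end seen from own -x: the mirror image of the left one. Starts in the tray beside it, its own axes parallel to the tray's.
- left_sample: Left-hand insert like left_insert, already standing in one lane of the tote (which lane varies), square across the lane near its +x end wall, axes parallel to the tote's. Stays there.
- right_sample: Right-hand insert like right_insert, standing likewise in the other lane of the tote. Stays there.
- catch_tray: Open sheet-metal catch tray, fixed. Origin: centre of its underside. Inside 196 mm long (own y) and 72 mm wide (own x), floor 3 mm thick, sheet 2 mm. High wall at own +x 50 mm high, lip at own -x 24 mm, end walls 16 mm.
- tote: Grey plastic tote with two open lanes, fixed; outside 178 (own x) x 164 (y) x 70 mm high. Origin: centre of its underside. Lanes run along own x, 170 mm long and 76 mm wide inside, centred at own y = +40 and -40 mm; walls and divider 4 mm thick, as high as the tote; floor 4 mm. A sample stands in each lane at own x = +64 mm; the rest is empty.
- mat: Flat black rubber mat, 130 x 130 x 4 mm, fixed on the granite between tray and tote, clear for setting steel down. Origin: centre of its underside, sides along own x and y.
- graphite_electrode: Bystander: graphite electrode with three fins on a steel pallet, 52 x 52 x 65 mm, standing loose on the aluminium fixture plate behind the work. Origin: centre of its underside.
- parallel: Bystander: ground steel parallel, 10 x 120 x 18 mm, lying loose in front of the mat. Origin: centre of its underside.

How it is judged:
At the end, for the whole second after the job is handed in: Each insert rests upright (0.1 rad) on the floor of the lane with the sample of its own hand: within 35 mm of it across the lane, 30 to 145 mm from it along the lane towards the tote's -x end, its length across the lane within 0.35 rad; samples square within 0.2 rad (y of left_insert in the frame of left_sample between -0.035 and 0.035 m and x of left_insert in the frame of left_sample between -0.145 and -0.03 m and z of left_insert in the frame of tote between 0 and 0.009 m and angle between each of left_insert, right_insert's own z axis and vertical below 0.1 rad and angle between the y axis of each of left_insert, right_insert and the y axis of tote, either way round below 0.35 rad and angle between the y axis of each of left_sample, right_sample and the y axis of tote, either way round below 0.2 rad and linear speed of each of left_insert, right_insert below 0.02 m/s and angular speed of each of left_insert, right_insert below 0.2 rad/s and y of right_insert in the frame of right_sample between -0.035 and 0.035 m and x of right_insert in the frame of right_sample between -0.145 and -0.03 m and z of right_insert in the frame of tote between 0 and 0.009 m); the robot touches nothing.
It fails at once if the left-hand insert is dropped (falls out of the fingers faster than 0.5 m/s, about 13 mm of free fall) (contact force between the fingers and left_insert below 0.05 N and linear speed of left_insert above 0.5 m/s).
It fails at once if the right-hand insert is dropped (falls out of the fingers faster than 0.5 m/s, about 13 mm of free fall) (contact force between the fingers and right_insert below 0.05 N and linear speed of right_insert above 0.5 m/s).
It fails at once if an insert already in the tote is shifted by more than 20 mm (distance of any of left_sample, right_sample from where it was at the start of the episode above 0.02 m).
It fails at once if the graphite electrode or the steel parallel is moved by more than 25 mm (distance of any of graphite_electrode, parallel from where it was at the start of the episode above 0.025 m).
It also fails if it takes over 72 s, if anything falls off the work surface, if the arm or the gripper's body presses on something with over 40 N, if the wrist force passes 120 N, or if a joint passes its speed limit or range.

ROBOT

A 6-joint arm with a two-finger parallel gripper is mounted at the origin on a cart in front of the work surface, level with it; the furniture and walls round the work are solid. World frame = base frame: x ahead of the robot, y to its left, z up, the work surface at z = 0. Lengths are in m, angles in rad, forces in N, time in s.
With the tool pointing down it reaches from about 0.325 to 1 m from the base axis. Payload 5.1 kg.
Tool frame: the origin (TCP) lies at the very end of the fingers, on their centre line; the grasp point (between the pads) lies robot.grasp_offset behind it (robot.grasp_offset is the distance from the TCP to the grasp point, in m); z points along the fingers, y is the direction in which the jaws open and shut (so a half turn about z gives the same grasp; the last joint's range is limited). The gripper opens to 85 mm and grips with 20 to 120 N. Pads are 22 mm wide; open, the fingers measure 114 mm over their backs; the gripper's body (76 mm by 85 mm) begins 54 mm behind the grasp point. The pads swing forward as they close: fully open they stand 13 mm farther back than shut.
Start: joints at [1.093, 0.124, 1.65, -0, 1.367, -0.083], TCP at [0.25, 0.6, 0.231] pointing down, gripper open.
Joint ranges: [-2.61, 2.61], [-1.02, 2.33], [0.03, 2.71], [-1.35, 4.49], [0.32, 2.68], [-2.91, 2.91]. Speed limits (rad/s): [2.57, 2.57, 3.14, 3.14, 3.14, 3.14].

INTERFACE

Orientations are given as a rotation vector (axis times angle).
In Python, from bench import status, imaging, job_done, robot gives the robot as it stands.
- The arm moves only by the tool play_rows, never from a script. Its argument "series" is a list of rows, each a list of 7 numbers: the finger opening in cm, from 0 to 8.54, then the shift along the world's x, y, z in cm, then the turn, a rotation vector about the world's x, y, z in degrees. In form: [[hand, tx, ty, tz, ax, ay, az], ...]. A call has 1 to 20 rows; each row is the pose to reach, as a shift and turn from the pose commanded when the call began; what a row does not reach only later rows make up. A row lasts 1/8 s, in which the tool goes at most 62.5 mm and 10.7 degrees, less where a joint would pass 70% of its speed; a pose out of reach is approached as far as the arm can. A call with a gripper value outside its range is refused whole. The fingers move at their own pace and stop on an object; the grip force is fixed at half the most. Time passes only in rows, so rows that repeat a pose let the fingers close. It gives the time, the measured TCP pose, the force and the opening at its end, in the units of the state.
- status.state(): the state, without advancing time (a new reading comes with each control period).
- imaging.grab_frame(name): name is "scene" or "side" or "wrist"; returns a dict with "frame" (384x512x3 uint8, red, green, blue), "fovy" (degrees; the focal length in pixels is half the picture's height over the tangent of half this angle, whatever the lens; pixels are square), "cx", "cy" (the principal point, pixels), "extrinsics" (4x4, takes a point from world to camera coordinates). Camera axes: x right, y down, z forward; pixel columns grow to the right and rows downward; lengths in m; the calibration is good to about 2 mm. A picture is of the moment at which its call begins. There is no depth.
- job_done(): hands the job in, once; it reports no verdict.
The state is a dict: "t": time; "joint_pos": joint angles; "joint_velocities": joint speeds; "joint_efforts": joint torques, N m; "tcp_pos": TCP position; "tcp_rot": TCP orientation; "ft_force": force on the tool from outside, world axes, zero at the start; "torque": the same for the moment, N m; "width": finger opening in m.
Only numpy, scipy, OpenCV 4.12 (cv2) and the standard library are available. Lean on these libraries where they do the work, as an engineer would, in place of code of your own. Each camera call takes 0.05 s, during which the arm holds its last target. There are 200 camera calls.

## Working session

There is one attempt and no reset: what is moved stays moved. The work goes in short steps, Python scripts to look and compute and a tool call to move; the robot and the scene stay as the last step left them, time stands still between calls to the robot, and variables do not carry over. Pictures are saved under pics/ and viewed, about 8 in all and at most 12, crops included, and the job is handed in when it is done.

Besides the shell and the picture viewer there is one more tool, called after "Call:" as name(argument=value, ...), one argument or row to a line, values as JSON. play_rows: Moves the arm, as the interface text tells. Its arguments: {"type":"object","properties":{"series":{"type":"array","items":{"type":"array","items":{"type":"number"}}}},"required":["series"]}

```bash
ls; mkdir -p pics
python3 - <<'E'
from bench import status, imaging, robot
import cv2, numpy as np
print(status.state(), robot.grasp_offset, [a for a in dir(robot) if a[0]!='_'])
ims=[]
for n in ("scene","side"):
    d=imaging.grab_frame(n); f=cv2.cvtColor(d["frame"],cv2.COLOR_RGB2BGR)
    np.savez(f"pics/{n}.npz",**d); cv2.imwrite(f"pics/{n}0.png",cv2.resize(f,(800,600),interpolation=cv2.INTER_CUBIC))
    print(n,d["fovy"],d["cx"],d["cy"],np.round(d["extrinsics"],4).tolist())
E
```

```text
pics
{'t': 0.0, 'joint_pos': array([ 1.09339384e+00,  1.24506160e-01,  1.65166640e+00, -1.75180956e-05,
        1.36750399e+00, -8.25992700e-02]), 'joint_velocities': array([ 3.26319654e-05,  1.14900464e-03, -3.85275391e-04,  7.02872732e-04,
       -1.54269675e-04, -1.60359032e-03]), 'joint_efforts': array([ 2.66933002e-04, -4.23612070e+01, -3.65455735e+01,  6.65759607e-07,
        6.84946732e-03, -1.19591899e-06]), 'tcp_pos': array([0.24975721, 0.59944132, 0.23005683]), 'tcp_rot': array([-0.61602015, -3.08003231,  0.00315278]), 'ft_force': array([ 0.11301414, -0.63998398, -0.19428844]), 'torque': array([-0.04769047,  0.01815973, -0.03837402]), 'width': 0.08559555700811687} 0.0187 ['IKError', 'grasp_offset']
scene 46.05068029051786 255.29254976364152 188.17809419799914 [[0.6034, -0.7974, -0.0061, -0.438], [-0.5514, -0.4118, -0.7255, 0.2882], [0.576, 0.4411, -0.6882, 0.7096], [0.0, 0.0, 0.0, 1.0]]
side 50.069196772523924 251.85972628996737 189.7980564046573 [[0.9901, -0.1397, 0.0147, -0.5683], [-0.0841, -0.6733, -0.7346, 0.0133], [0.1126, 0.7261, -0.6784, 0.969], [0.0, 0.0, 0.0, 1.0]]
```

View pics/scene0.png

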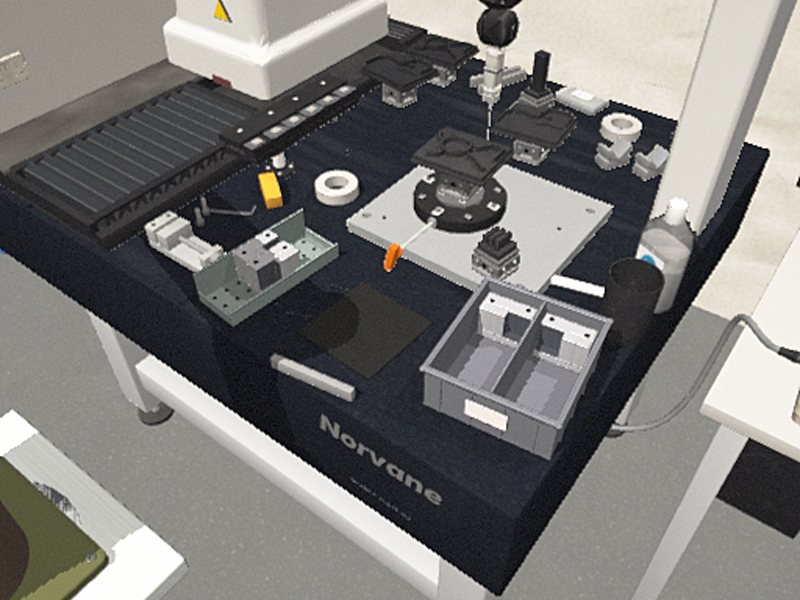

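View pics/side0.png

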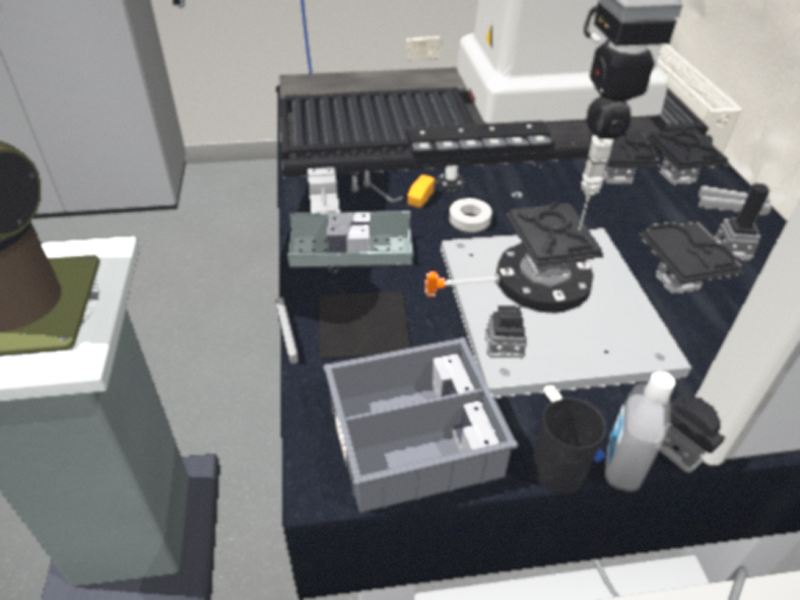

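Both views show the tray (scene ~(265,265)), the mat (~(365,330)) and the tote (~(520,360)) with a sample in each lane. The arm is out of the picture. Next I'll zoom in on the tray and tote.

```bash
cat > h.py <<'E'
import numpy as np, cv2
from bench import status, imaging
def get(n,live=True):
    if live: return imaging.grab_frame(n)
    return dict(np.load(f"pics/{n}.npz"))
def cam(d):
    E=np.array(d["extrinsics"]);f=192/np.tan(np.radians(float(d["fovy"]))/2)
    K=np.array([[f,0,float(d["cx"])],[0,f,float(d["cy"])],[0,0,1]]);return K,E
def ray(d,uv):
    K,E=cam(d);R=E[:3,:3];c=-R.T@E[:3,3]
    return c,R.T@np.linalg.inv(K)@np.array([uv[0],uv[1],1.])
def onz(d,uv,z):
    c,r=ray(d,uv);return c+r*(z-c[2])/r[2]
def proj(d,P):
    K,E=cam(d);q=K@(E[:3,:3]@np.asarray(P,float)+E[:3,3]);return q[:2]/q[2]
def crop(d,x,y,w,h,s):
    f=cv2.cvtColor(d["frame"],cv2.COLOR_RGB2BGR)[y:y+h,x:x+w]
    f=cv2.resize(f,None,fx=s,fy=s,interpolation=cv2.INTER_NEAREST)
    for i in range(x-x%-10 if x%10 else x,x+w,10):
        cv2.line(f,((i-x)*s,0),((i-x)*s,6 if i%50 else 14),(0,255,255),1)
        if i%20==0: cv2.putText(f,str(i),((i-x)*s,24),0,.35,(0,255,255),1)
    for j in range(y-y%-10 if y%10 else y,y+h,10):
        cv2.line(f,(0,(j-y)*s),(6,(j-y)*s),(0,255,255),1)
        if j%20==0: cv2.putText(f,str(j),(8,(j-y)*s+4),0,.35,(0,255,255),1)
    return f
E
python3 - <<'E'
from h import *
s=get("scene",0);d=get("side",0)
a=crop(s,120,125,100,85,4);b=crop(d,180,125,90,85,4)
c=crop(s,265,170,130,125,3);e=crop(d,200,210,135,115,3)
W=800;o=np.zeros((340+0,W,3),np.uint8);o[:340,:400]=a;o[:340,400:760]=b
cv2.imwrite("pics/t.png",o)
o=np.zeros((375,800,3),np.uint8);o[:,:390]=c;o[:345,395:800]=e
cv2.imwrite("pics/u.png",o)
for u,v in [(198,328),(335,245),(235,322),(305,210),(365,283),(430,325),(300,325),(370,375)]: print('scene',u,v,np.round(onz(s,(u*.64,v*.64),0),3))
E
```

```text
scene 198 328 [0.378 0.081 0.   ]
scene 335 245 [0.625 0.047 0.   ]
scene 235 322 [0.417 0.049 0.   ]
scene 305 210 [0.663 0.146 0.   ]
scene 365 283 [ 0.585 -0.045  0.   ]
scene 430 325 [ 0.572 -0.169  0.   ]
scene 300 325 [ 0.466 -0.027  0.   ]
scene 370 375 [ 0.454 -0.159  0.   ]
```

View pics/t.png

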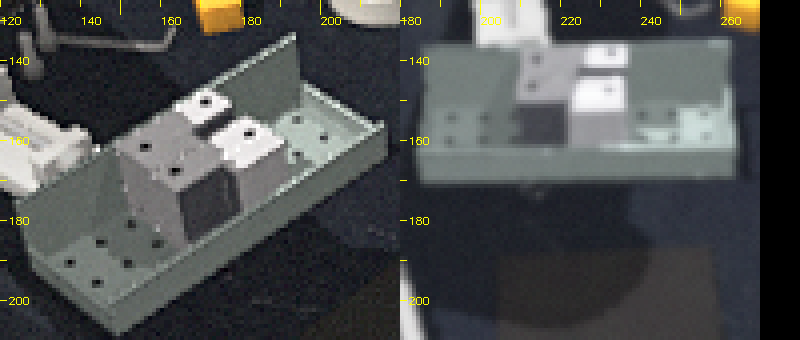

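View pics/u.png

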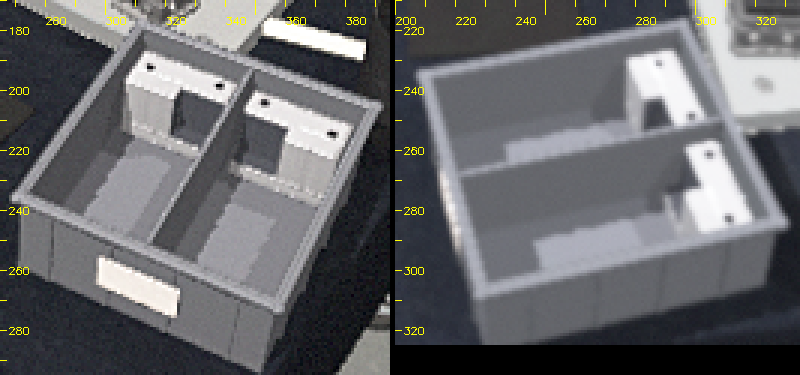

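The zooms show the following:
- **Tray, front:** the insert at the lip has its notch in front at the left, so it is left_insert.
- **Tray, back:** the insert at the high wall has its notch in front at the right, so it is right_insert.
- **Tote:** the +y lane holds the right-hand sample (notch at right) and the -y lane the left-hand one.

Now I'll work out the coordinates.

Run:
```python
from h import *
s=get("scene",0);d=get("side",0)
def P(t,c,z,l): 
    q=np.array([onz(c,p,z)[:2] for p in l]);print(t,np.round(q,4).tolist());return q
def rect(q):  # NL, FL, FR, NR
    print(' ctr',q.mean(0).round(4),' sides',[round(float(np.linalg.norm(q[i]-q[i-1])),3) for i in range(4)],'dirs',[round(float(np.degrees(np.arctan2(*(q[i]-q[i-1])[::-1]))),1) for i in range(4)])
rect(P('tote scene',s,.07,[(269,236),(310.7,179.3),(392,204.7),(358.3,273.3)]))
rect(P('tote side',d,.07,[(208.3,234.3),(297.3,216.7),(329.3,285),(227.7,308.3)]))
P('tray bottom scene',s,0,[(149.5,208.8),(216.8,163.8)])
P('tray wall top scene',s,.05,[(125,174),(194,133.3)])
P('tray bottom side',d,0,[(185,170.8),(264.3,170)])
P('tray wall top side',d,.05,[(186,135),(263,135)])
k=.64
rect(P('mat scene',s,.004,[(300*k,325*k),(365*k,283*k),(430*k,325*k),(370*k,375*k)]))
# insert tops z=.053
P('ins scene end-left near/far, right near',s,.053,[(165,173),(148.5,161),(191,161.5),(178,152)])
P('ins side',d,.053,[(209.5,136),(237.5,136),(237.5,152),(223,152)])
```

```text
tote scene [[0.4521, -0.2388], [0.6264, -0.2182], [0.6583, -0.3825], [0.4755, -0.4062]]
 ctr [ 0.5531 -0.3115]  sides [0.169, 0.176, 0.167, 0.184] dirs [98.0, 6.7, -79.0, -172.6]
tote side [[0.4535, -0.2415], [0.6355, -0.2172], [0.6549, -0.3847], [0.4752, -0.4069]]
 ctr [ 0.5548 -0.3126]  sides [0.167, 0.184, 0.169, 0.181] dirs [97.4, 7.6, -83.4, -172.9]
tray bottom scene [[0.4097, 0.0441], [0.6084, 0.0255]]
tray wall top scene [[0.4218, 0.1209], [0.6182, 0.1012]]
tray bottom side [[0.4081, 0.0404], [0.6088, 0.0189]]
tray wall top side [[0.4173, 0.1255], [0.6171, 0.1016]]
mat scene [[0.4633, -0.03], [0.5818, -0.0476], [0.5692, -0.1716], [0.4517, -0.1616]]
 ctr [ 0.5165 -0.1027]  sides [0.132, 0.12, 0.125, 0.118] dirs [84.9, -8.5, -95.8, 175.1]
ins scene end-left near/far, right near [[0.4735, 0.0514], [0.4801, 0.1094], [0.535, 0.0328], [0.5419, 0.0792]]
ins side [[0.4777, 0.1095], [0.5497, 0.1008], [0.542, 0.0332], [0.5064, 0.0376]]
```

Call:
play_rows(
  series=[
    [8.5,1,-8,0,0,0,-8],
    [8.5,2,-14,0,0,0,-16],
    [8.5,3,-20,0,0,0,-25],
    [8.5,4,-26,0,0,0,-34],
    [8.5,4.5,-32,0,0,0,-43],
    [8.5,5,-38,0,0,0,-52],
    [8.5,8,-43,0,0,0,-61],
    [8.5,14,-47,0,0,0,-69],
    [8.5,20,-50,0,0,0,-73.7],
    [8.5,26.1,-52.7,0,0,0,-73.7],
    [8.5,26.1,-52.7,0,0,0,-73.7],
    [8.5,26.1,-52.7,0,0,0,-73.7],
  ],
)

```text
t: 1.6
tcp_pos: [0.5115, 0.0722, 0.2304]
tcp_rot: [-2.341, -2.092, 0.003]
ft_force: [-0.2, 0.6, 0.5]
width: 0.0851
```

Run:
```python
from h import *
from scipy.spatial.transform import Rotation as R
w=get("wrist");np.savez("pics/wrist.npz",**w);s=status.state()
print(s["t"],s["tcp_pos"].round(4),s["joint_pos"].round(2),s["ft_force"].round(1))
M=R.from_rotvec(s["tcp_rot"]).as_matrix();print(M.round(3).tolist())
K,E=cam(w);print("cam pos",(-E[:3,:3].T@E[:3,3]).round(3),"axes",E[:3,:3].round(2).tolist(),"fovy",w["fovy"])
for p in [(.513,.072,0),(.513,.072,.053)]: print(proj(w,p).round(1))
cv2.imwrite("pics/w1.png",cv2.resize(cv2.cvtColor(w["frame"],cv2.COLOR_RGB2BGR),(768,576)))
```

```text
1.65 [0.5107 0.0728 0.2305] [ 0.04 -0.18  1.95  0.    1.37  0.15] [-0.4 -0.1  0.1]
[[0.111, 0.994, -0.002], [0.994, -0.111, 0.0], [-0.0, -0.002, -1.0]]
cam pos [0.522 0.157 0.373] axes [[0.99, -0.11, -0.0], [-0.11, -0.94, 0.33], [-0.04, -0.33, -0.94]] fovy 65.70157644101192
[263.  165.1]
[263.1 175.8]
```

View pics/w1.png

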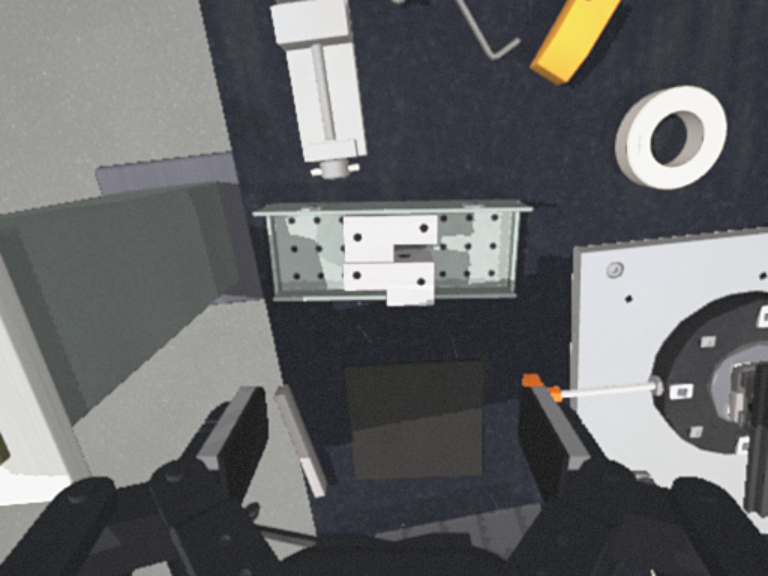

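The wrist picture confirms the hands: the back insert (768-px frame, (344–438, 216–262)) is notched at front right, so it is right_insert. The front one ((344–434, 262–305)) is notched at front left, so it is left_insert. The mat is at (345–483, 362–480).

Run:
```python
from h import *
w=get("wrist",0);g=cv2.cvtColor(w["frame"],cv2.COLOR_RGB2GRAY)
c=np.array([(344,216),(438,216),(344,262),(344,290),(387,290),(387,305),(434,305),(434,263),(394,262),(394,246)],np.float32)/1.5
c=cv2.cornerSubPix(g,c.reshape(-1,1,2).copy(),(3,3),(-1,-1),(3,50,.01)).reshape(-1,2)
for n,p in zip("bTL bTR fTL fBL fN1 fN2 fBR fTR bN1 bN2".split(),c): print(n,p.round(1),onz(w,p,.053)[:2].round(4))
m=np.array([(345,367),(482,362),(483,474),(354,480)])/1.5
q=np.array([onz(w,p,.004)[:2] for p in m]);print('mat',q.round(4).tolist(),q.mean(0))
t=np.array([(255,212),(532,209)])/1.5;print('wall top',[onz(w,p,.05)[:2].round(4) for p in t])
l=np.array([(275,298),(516,295)])/1.5;print('lip',[onz(w,p,.024)[:2].round(4) for p in l])
```

```text
bTL [229.3 144. ] [0.481 0.111]
bTR [292.  142.8] [0.5477 0.1047]
fTL [229.8 174.8] [0.4764 0.0773]
fBL [232.  194.4] [0.4756 0.0543]
fN1 [257.6 193.6] [0.5044 0.052 ]
fN2 [257.6 203.4] [0.5031 0.0404]
fBR [288.6 202.3] [0.5384 0.0376]
fTR [288.7 174.5] [0.5413 0.0703]
bN1 [262.  174.6] [0.5119 0.0735]
bN2 [262.2 162.7] [0.5136 0.0868]
mat [[0.455, -0.0339], [0.5813, -0.0429], [0.5763, -0.17], [0.4451, -0.1629]] [ 0.51442029 -0.10244017]
wall top [array([0.4174, 0.1206]), array([0.6152, 0.1004])]
lip [array([0.4104, 0.0463]), array([0.6088, 0.0266])]
```

Call:
play_rows(
  series=[
    [8.5,-0.3,-1.4,-4,0,0,0.7],
    [8.5,-0.3,-1.4,-9,0,0,0.7],
    [8.5,-0.3,-1.4,-14,0,0,0.7],
    [8.5,-0.3,-1.4,-16,0,0,0.7],
    [8.5,-0.3,-1.4,-18,0,0,0.7],
    [8.5,-0.3,-1.4,-20,0,0,0.7],
    [8.5,-0.3,-1.4,-21.3,0,0,0.7],
    [8.5,-0.3,-1.4,-22.2,0,0,0.7],
    [8.5,-0.3,-1.4,-22.2,0,0,0.7],
    [5.5,-0.3,-1.4,-22.2,0,0,0.7],
    [5.5,-0.3,-1.4,-22.2,0,0,0.7],
    [5.5,-0.3,-1.4,-22.2,0,0,0.7],
    [5.5,-0.3,-1.4,-22.2,0,0,0.7],
    [5.5,-0.3,-1.4,-22.2,0,0,0.7],
  ],
)

```text
t: 3.4
tcp_pos: [0.5083, 0.0591, 0.0103]
tcp_rot: [-2.328, -2.11, -0.0]
ft_force: [-1.6, 1.7, 6.3]
width: 0.0674
```

Run:
```python
from h import *
d=get("side");w=get("wrist")
o=np.zeros((576,800,3),np.uint8);a=crop(d,175,95,100,110,4);o[:440,:400]=a
o[:300,400:]=cv2.resize(cv2.cvtColor(w["frame"],cv2.COLOR_RGB2BGR),(400,300))
cv2.imwrite("pics/g1.png",o)
```

```text
(no output)
```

View pics/g1.png

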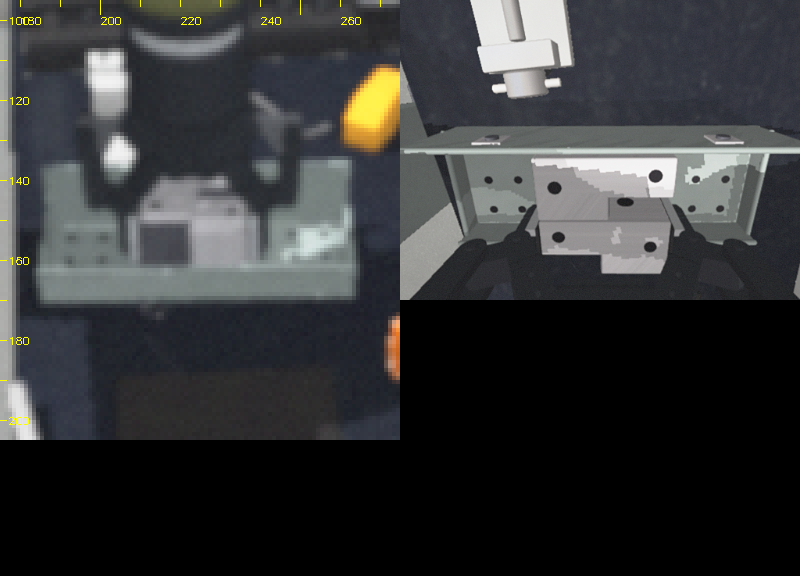

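The fingers are on both ends (68 mm), with pads clear of the neighbour. Next comes the lift.

Call:
play_rows(
  series=[
    [5.5,0,0,0.5,0,0,0],
    [5.5,0,0,1.5,0,0,0],
    [5.5,0,0,3,0,0,0],
    [5.5,0,0,5,0,0,0],
    [5.5,0,0,8,0,0,0],
    [5.5,0,0,11,0,0,0],
    [5.5,0,0,11,0,0,0],
  ],
)

```text
t: 4.38
tcp_pos: [0.5105, 0.059, 0.1231]
tcp_rot: [2.324, 2.106, 0.009]
ft_force: [0.5, -1.1, -6.8]
width: 0.0673
```

Run:
```python
from h import *
d=get("side");w=get("wrist")
o=np.zeros((576,800,3),np.uint8);a=crop(d,165,75,100,110,4);o[:440,:400]=a
o[:300,400:]=cv2.resize(cv2.cvtColor(w["frame"],cv2.COLOR_RGB2BGR),(400,300))
cv2.imwrite("pics/g2.png",o)
```

```text
(no output)
```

View pics/g2.png

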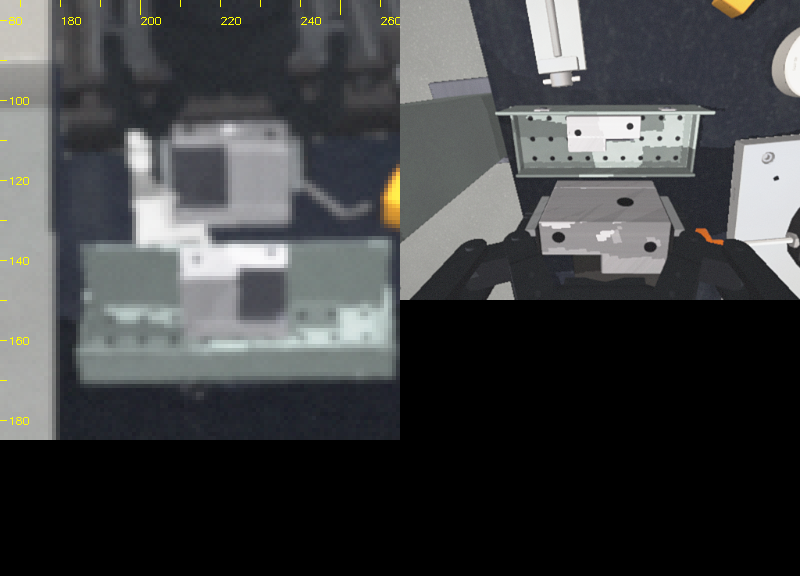

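The insert hangs upright at side px ~(220,118), and the right insert stayed put at the high wall. Carry on to the mat.

Call:
play_rows(
  series=[
    [5.5,0,-2,0,0,0,-5],
    [5.5,0.2,-5,0,0,0,-14],
    [5.5,0.4,-8,0,0,0,-23],
    [5.5,0.6,-11,0,0,0,-32],
    [5.5,0.8,-14,0,0,0,-41],
    [5.5,0.8,-15.9,-1,0,0,-50],
    [5.5,0.8,-15.9,-3,0,0,-59],
    [5.5,0.8,-15.9,-5,0,0,-68],
    [5.5,0.8,-15.9,-7,0,0,-75],
    [5.5,0.8,-15.9,-8.5,0,0,-77],
    [5.5,0.8,-15.9,-9.5,0,0,-77],
    [5.5,0.8,-15.9,-10.2,0,0,-77],
    [5.5,0.8,-15.9,-10.5,0,0,-77],
    [5.5,0.8,-15.9,-10.5,0,0,-77],
  ],
)

```text
t: 6.22
tcp_pos: [0.5163, -0.1001, 0.0146]
tcp_rot: [3.135, 0.203, 0.001]
ft_force: [0.6, 0.1, -6.8]
width: 0.067
```

Call:
play_rows(
  series=[
    [5.5,0,0,-0.2,0,0,0],
    [5.5,0,0,-0.4,0,0,0],
    [5.5,0,0,-0.4,0,0,0],
  ],
)

```text
t: 6.6
tcp_pos: [0.5166, -0.1002, 0.0113]
tcp_rot: [3.135, 0.202, 0.001]
ft_force: [-2.3, 0.4, 2.0]
width: 0.0674
```

Call:
play_rows(
  series=[
    [8.5,0,0,0,0,0,0],
    [8.5,0,0,0,0,0,0],
    [8.5,0,0,0,0,0,0],
    [8.5,0,0,0.5,0,0,0],
    [8.5,0,0,2,0,0,0],
    [8.5,0,0,5,0,0,0],
    [8.5,0,-0.9,10,0,0,5],
    [8.5,0,-0.9,14,0,0,14],
    [8.5,0,-0.9,14,0,0,23],
    [8.5,0,-0.9,14,0,0,32],
    [8.5,0,-0.9,14,0,0,41],
    [8.5,0,-0.9,14,0,0,50],
    [8.5,0,-0.9,14,0,0,59],
    [8.5,0,-0.9,14,0,0,68],
    [8.5,0,-0.9,14,0,0,77],
    [8.5,0,-0.9,14,0,0,86],
    [8.5,0,-0.9,14,0,0,90],
    [8.5,0,-0.9,14,0,0,90],
  ],
)

```text
t: 8.85
tcp_pos: [0.5163, -0.1091, 0.1515]
tcp_rot: [2.074, 2.358, 0.001]
ft_force: [-0.1, -0.2, -0.2]
width: 0.0851
```

```bash
cat > look.py <<'E'
import sys
from h import *
w=get("wrist");np.savez("pics/wrist.npz",**w)
s=status.state();print(s["tcp_pos"].round(4))
cv2.imwrite(sys.argv[1],cv2.resize(cv2.cvtColor(w["frame"],cv2.COLOR_RGB2BGR),(768,576)))
E
python3 look.py pics/m1.png
```

```text
[ 0.5163 -0.1091  0.1513]
```

View pics/m1.png

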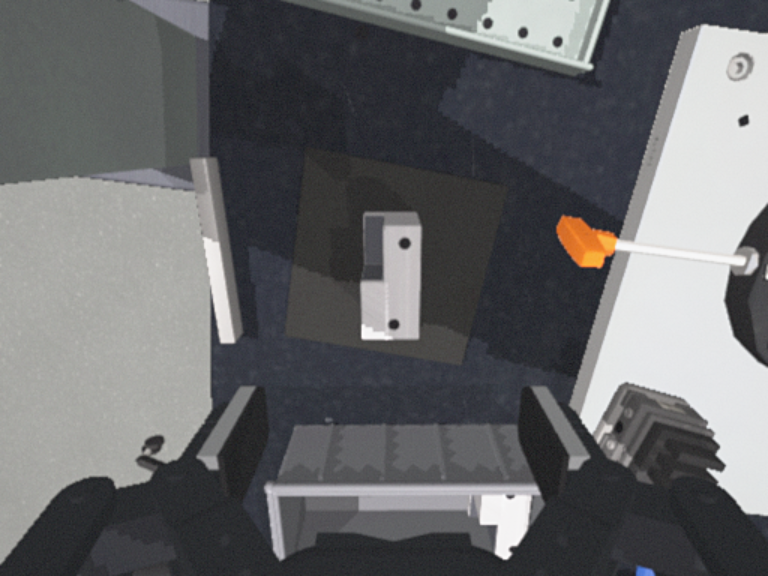

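The insert stands upright on the mat (top at (361–420, 213–339)), square to the tool, with its notch at -x/+y. I'll measure its centre.

Run:
```python
from h import *
from scipy.spatial.transform import Rotation as R
w=get("wrist",0);s=status.state();M=R.from_rotvec(s["tcp_rot"]).as_matrix();print('tcp',s["tcp_pos"].round(4),'jaw',M[:2,1].round(3))
for n,p in dict(FR=(420,213),NR=(420,339),NL=(361,339),st=(361,280),FL=(385,213)).items():
    q=onz(w,np.array(p)/1.5,.054);print(n,q[:2].round(4), 'in tool', (M.T@(q-s["tcp_pos"]))[:2].round(4))
```

```text
tcp [ 0.5163 -0.1091  0.1513] jaw [0.992 0.127]
FR [ 0.5251 -0.0584] in tool [0.0492 0.0151]
NR [ 0.5359 -0.1313] in tool [-0.0245  0.0166]
NL [ 0.5015 -0.1357] in tool [-0.0245 -0.0182]
st [ 0.4977 -0.0996] in tool [ 0.0118 -0.0173]
FL [ 0.5065 -0.0608] in tool [ 0.0492 -0.0036]
```

Call:
play_rows(
  series=[
    [8.5,0,0,-4,0,0,0],
    [8.5,0,0,-8,0,0,0],
    [8.5,0,0,-10,0,0,0],
    [8.5,0,0,-12,0,0,0],
    [8.5,0,0,-13.2,0,0,0],
    [8.5,0,0,-13.9,0,0,0],
    [8.5,0,0,-13.9,0,0,0],
    [2.5,0,0,-13.9,0,0,0],
    [2.5,0,0,-13.9,0,0,0],
    [2.5,0,0,-13.9,0,0,0],
    [2.5,0,0,-13.9,0,0,0],
    [2.5,0,0,-13.9,0,0,0],
    [2.5,0,0,-13.9,0,0,0],
    [2.5,0,0,-13.9,0,0,0],
  ],
)

```text
t: 10.65
tcp_pos: [0.5161, -0.1093, 0.012]
tcp_rot: [2.074, 2.36, -0.001]
ft_force: [-3.1, -0.6, 6.0]
width: 0.0336
```

Call:
play_rows(
  series=[
    [2.5,0,0,1,0,0,0],
    [2.5,0,0,3,0,0,0],
    [2.5,0,0,6,0,0,0],
    [2.5,0,0,9,0,0,0],
    [2.5,0,-1,12,0,0,0],
    [2.5,0.3,-4,12,0,0,0],
    [2.5,0.8,-8,12,0,0,0],
    [2.5,1.3,-12.5,12,0,0,0],
    [2.5,1.8,-17,12,0,0,0],
    [2.5,2.3,-21.5,12,0,0,0],
    [2.5,2.6,-24.5,12,0,0,0],
    [2.5,2.6,-25.7,12,0,0,0],
    [2.5,2.6,-25.7,12,0,0,0],
    [2.5,2.6,-25.7,12,0,0,0],
  ],
)

```text
t: 12.4
tcp_pos: [0.5417, -0.3646, 0.1306]
tcp_rot: [-2.072, -2.359, -0.001]
ft_force: [-0.3, 0.6, -6.6]
width: 0.033
```

Run:
```python
from h import *
w=get("wrist");np.savez("pics/wrist.npz",**w);d=get("scene");np.savez("pics/scene2.npz",**d);e=get("side");np.savez("pics/side2.npz",**e)
s=status.state();print(s["tcp_pos"].round(4),s["ft_force"].round(1))
o=np.zeros((600,800,3),np.uint8)
o[:330,:440]=cv2.resize(cv2.cvtColor(w["frame"],cv2.COLOR_RGB2BGR),(440,330))
o[:330,440:]=crop(d,270,150,120,110,3)[:330,:360]
o[335:600,0:440]=crop(e,190,175,147,88,3)[:265,:440]
cv2.imwrite("pics/h1.png",o)
```

```text
[ 0.5421 -0.3649  0.1313] [ 1.4 -0.4 -5.8]Traceback (most recent call last):
  File "<stdin>", line 7, in <module>
ValueError: could not broadcast input array from shape (264,440,3) into shape (265,440,3)
```

Run:
```python
from h import *
w=get("wrist",0);d=dict(np.load("pics/scene2.npz"));e=dict(np.load("pics/side2.npz"))
o=np.zeros((600,800,3),np.uint8)
def put(im,x,y):
    h=min(im.shape[0],600-y);v=min(im.shape[1],800-x);o[y:y+h,x:x+v]=im[:h,:v]
put(cv2.resize(cv2.cvtColor(w["frame"],cv2.COLOR_RGB2BGR),(440,330)),0,0)
put(crop(d,270,150,120,130,3),440,0);put(crop(e,190,180,147,140,3)[:268],0,332)
put(crop(w,150,150,200,110,2)[:210],440,392)
cv2.imwrite("pics/h1.png",o)
```

```text
(no output)
```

View pics/h1.png

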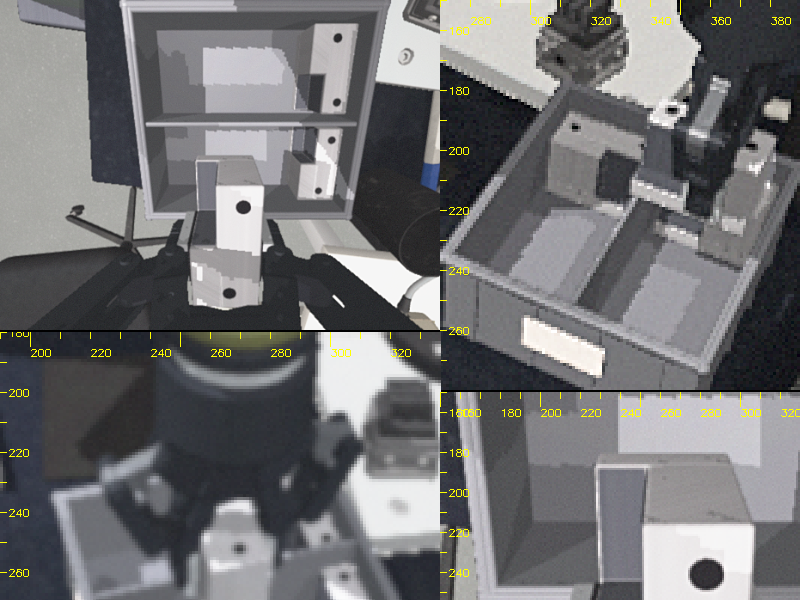

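The held insert hangs upright above the -y lane. The wrist view shows the divider and the outer walls, so I'll measure the lane edges there.

Run:
```python
from h import *
from scipy.spatial.transform import Rotation as R
w=get("wrist",0);g=cv2.cvtColor(w["frame"],cv2.COLOR_RGB2GRAY).astype(float)
for c in (185,195,205,360,372): print(c,'div',list(zip(range(132,152),g[132:152,c-1:c+2].mean(1).astype(int))))
for c in (185,195,205,395): print(c,'near',list(zip(range(232,262),g[232:262,c-1:c+2].mean(1).astype(int))))
for r in (100,200): print(r,'left',list(zip(range(140,190),g[r-1:r+2,140:190].mean(0).astype(int))))
for r in (100,200): print(r,'right',list(zip(range(400,455),g[r-1:r+2,400:455].mean(0).astype(int))))
```

```text
185 div [(132, np.int64(73)), (133, np.int64(75)), (134, np.int64(75)), (135, np.int64(83)), (136, np.int64(86)), (137, np.int64(84)), (138, np.int64(82)), (139, np.int64(92)), (140, np.int64(98)), (141, np.int64(100)), (142, np.int64(147)), (143, np.int64(196)), (144, np.int64(201)), (145, np.int64(181)), (146, np.int64(157)), (147, np.int64(113)), (148, np.int64(69)), (149, np.int64(70)), (150, np.int64(72)), (151, np.int64(73))]
195 div [(132, np.int64(82)), (133, np.int64(83)), (134, np.int64(83)), (135, np.int64(86)), (136, np.int64(82)), (137, np.int64(87)), (138, np.int64(96)), (139, np.int64(99)), (140, np.int64(92)), (141, np.int64(98)), (142, np.int64(145)), (143, np.int64(196)), (144, np.int64(199)), (145, np.int64(176)), (146, np.int64(154)), (147, np.int64(119)), (148, np.int64(99)), (149, np.int64(109)), (150, np.int64(108)), (151, np.int64(111))]
205 div [(132, np.int64(84)), (133, np.int64(83)), (134, np.int64(83)), (135, np.int64(82)), (136, np.int64(93)), (137, np.int64(101)), (138, np.int64(100)), (139, np.int64(98)), (140, np.int64(97)), (141, np.int64(104)), (142
[... 7520 characters left out ...]
4(40)), (422, np.int64(45)), (423, np.int64(38)), (424, np.int64(39)), (425, np.int64(43)), (426, np.int64(40)), (427, np.int64(42)), (428, np.int64(42)), (429, np.int64(41)), (430, np.int64(41)), (431, np.int64(43)), (432, np.int64(41)), (433, np.int64(42)), (434, np.int64(46)), (435, np.int64(42)), (436, np.int64(43)), (437, np.int64(41)), (438, np.int64(45)), (439, np.int64(40)), (440, np.int64(42)), (441, np.int64(42)), (442, np.int64(40)), (443, np.int64(42)), (444, np.int64(41)), (445, np.int64(42)), (446, np.int64(40)), (447, np.int64(41)), (448, np.int64(40)), (449, np.int64(44)), (450, np.int64(40)), (451, np.int64(43)), (452, np.int64(40)), (453, np.int64(43)), (454, np.int64(42))]
```

Run:
```python
from h import *
from scipy.spatial.transform import Rotation as R
w=get("wrist",0);s=status.state();M=R.from_rotvec(s["tcp_rot"]).as_matrix();tp=s["tcp_pos"]
print(tp.round(4),'jaw yaw',np.degrees(np.arctan2(M[1,1],M[0,1])).round(2))
T=lambda p,z:(M.T@(onz(w,p,z)-tp))[:2].round(4)
for n,p in dict(divF1=(190,141.9),divF2=(366,141.6),divN1=(190,146.9),divN2=(366,146.7),wall1=(195,246.9),wall2=(395,246.8),
  rightIn100=(424.5,100),rightIn200=(407.8,200),leftIn100=(162,100),leftIn200=(173,200),leftOut=(151.4,100),leftOut2=(163,200)).items(): print(n,T(p,.07),onz(w,p,.07)[:2].round(4))
for n,p in dict(hTF=(247,185)).items(): print(n,T(p,.17))
```

```text
[ 0.5421 -0.3649  0.1313] jaw yaw 7.45
divF1 [ 0.0552 -0.0486] [ 0.4867 -0.3164]
divF2 [0.0553 0.0708] [ 0.6051 -0.3008]
divN1 [ 0.0519 -0.0489] [ 0.4869 -0.3197]
divN2 [0.0519 0.0711] [ 0.6059 -0.3042]
wall1 [-0.0247 -0.0512] [ 0.4946 -0.3959]
wall2 [-0.0247  0.1021] [ 0.6465 -0.3761]
rightIn100 [0.0821 0.1056] [ 0.6362 -0.2697]
rightIn200 [0.0133 0.1058] [ 0.6453 -0.3379]
leftIn100 [ 0.0823 -0.0646] [ 0.4674 -0.2916]
leftIn200 [ 0.0135 -0.0643] [ 0.4766 -0.3598]
leftOut [ 0.0823 -0.0715] [ 0.4606 -0.2925]
leftOut2 [ 0.0135 -0.0715] [ 0.4694 -0.3607]
hTF [ 0.0546 -0.0052]
```

The lane centre is 13.6 mm along tool x and the insert centre about 9.3 mm, so I'll shift +4 mm across the lane. Yaw matches to 0.1°.

Call:
play_rows(
  series=[
    [2.5,-0.05,0.2,0,0,0,0],
    [2.5,-0.05,0.4,-2,0,0,0],
    [2.5,-0.05,0.4,-4,0,0,0],
    [2.5,-0.05,0.4,-5.5,0,0,0],
    [2.5,-0.05,0.4,-6.5,0,0,0],
    [2.5,-0.05,0.4,-7.5,0,0,0],
    [2.5,-0.05,0.4,-8.5,0,0,0],
    [2.5,-0.05,0.4,-9.5,0,0,0],
    [2.5,-0.05,0.4,-10.5,0,0,0],
    [2.5,-0.05,0.4,-11,0,0,0],
    [2.5,-0.05,0.4,-11.4,0,0,0],
    [2.5,-0.05,0.4,-11.4,0,0,0],
  ],
)

```text
t: 14.05
tcp_pos: [0.5415, -0.362, 0.0171]
tcp_rot: [-2.074, -2.36, 0.0]
ft_force: [-0.6, 0.3, -7.4]
width: 0.033
```

Call:
play_rows(
  series=[
    [2.5,0,0,-0.2,0,0,0],
    [2.5,0,0,-0.4,0,0,0],
    [2.5,0,0,-0.5,0,0,0],
    [2.5,0,0,-0.5,0,0,0],
  ],
)

```text
t: 14.55
tcp_pos: [0.5415, -0.362, 0.0122]
tcp_rot: [-2.074, -2.36, 0.0]
ft_force: [-0.0, 0.9, -5.7]
width: 0.0334
```

Call:
play_rows(
  series=[
    [2.5,0,0,-0.1,0,0,0],
    [2.5,0,0,-0.1,0,0,0],
  ],
)

```text
t: 14.8
tcp_pos: [0.5417, -0.3621, 0.012]
tcp_rot: [2.074, 2.36, -0.0]
ft_force: [-1.9, 1.5, -1.3]
width: 0.0333
```

Call:
play_rows(
  series=[
    [5.5,0,0,0,0,0,0],
    [5.5,0,0,0,0,0,0],
    [5.5,0,0,0,0,0,0],
    [5.5,0,0,1,0,0,0],
    [5.5,0,0,4,0,0,0],
    [5.5,0,0,9,0,0,0],
    [8.5,0,0,14,0,0,0],
    [8.5,0,4,17,0,0,0],
    [8.5,0,10,18,0,0,0],
    [8.5,-0.5,16,18,0,0,-2],
    [8.5,-1,22,18,0,0,-6],
    [8.5,-2,28,18,0,0,-10],
    [8.5,-2.5,34,18,0,0,-13.2],
    [8.5,-2.9,40,18,0,0,-13.2],
    [8.5,-2.9,45.5,18,0,0,-13.2],
    [8.5,-2.9,45.5,18,0,0,-13.2],
    [8.5,-2.9,45.5,18,0,0,-13.2],
  ],
)

```text
t: 16.92
tcp_pos: [0.5126, 0.0929, 0.1919]
tcp_rot: [2.33, 2.106, 0.001]
ft_force: [0.2, -0.6, 0.2]
width: 0.0854
```

Run:
```python
from h import *
from scipy.spatial.transform import Rotation as R
d=get("scene");np.savez("pics/scene2.npz",**d)
w=get("wrist");np.savez("pics/wrist.npz",**w)
s=status.state();M=R.from_rotvec(s["tcp_rot"]).as_matrix();print(s["tcp_pos"].round(4),'yaw',np.degrees(np.arctan2(M[1,1],M[0,1])).round(2))
o=np.zeros((400,800,3),np.uint8)
o[:390,:400]=crop(d,265,170,130,130,3)[:390,:390].repeat(1,1) if False else cv2.copyMakeBorder(crop(d,265,170,130,130,3),0,0,0,10,0)
o[:400,400:]=crop(w,150,80,200,200,2)
cv2.imwrite("pics/w2.png",o)
```

```text
[0.5127 0.0919 0.1916] yaw -5.91
```

View pics/w2.png

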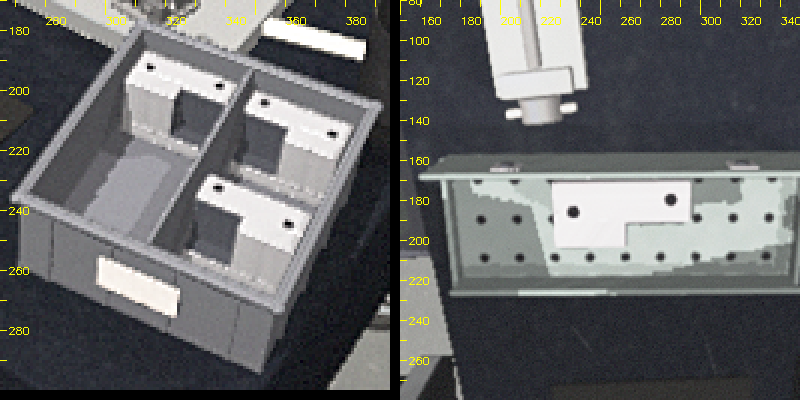

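left_insert stands square in its lane, parallel to its sample (scene px ~(337,240)). right_insert is still upright at the wall. Measure it.

Run:
```python
from h import *
from scipy.spatial.transform import Rotation as R
w=get("wrist",0);s=status.state();M=R.from_rotvec(s["tcp_rot"]).as_matrix();tp=s["tcp_pos"]
for n,p in dict(TL=(226,170.5),TR=(295.5,170.5),BL=(226,203.5),N1=(263,203.5),N2=(263,191.5),R=(295.5,191)).items():
    q=onz(w,p,.053);print(n,q[:2].round(4),(M.T@(q-tp))[:2].round(4))
```

```text
TL [0.4803 0.1113] [ 0.016  -0.0344]
TR [0.5473 0.1044] [0.016 0.033]
BL [0.4754 0.0776] [-0.0181 -0.0357]
N1 [0.5125 0.0737] [-0.0181  0.0016]
N2 [0.5138 0.0864] [-0.0054  0.0015]
R [0.5459 0.0836] [-0.0049  0.0338]
```

Call:
play_rows(
  series=[
    [8.5,-0.1,0.1,-4,0,0,0.2],
    [8.5,-0.1,0.1,-9,0,0,0.2],
    [8.5,-0.1,0.1,-11,0,0,0.2],
    [8.5,-0.1,0.1,-13,0,0,0.2],
    [8.5,-0.1,0.1,-15,0,0,0.2],
    [8.5,-0.1,0.1,-16.5,0,0,0.2],
    [8.5,-0.1,0.1,-17.5,0,0,0.2],
    [8.5,-0.1,0.1,-18.2,0,0,0.2],
    [8.5,-0.1,0.1,-18.2,0,0,0.2],
    [5.5,-0.1,0.1,-18.2,0,0,0.2],
    [5.5,-0.1,0.1,-18.2,0,0,0.2],
    [5.5,-0.1,0.1,-18.2,0,0,0.2],
    [5.5,-0.1,0.1,-18.2,0,0,0.2],
    [5.5,-0.1,0.1,-18.2,0,0,0.2],
  ],
)

```text
t: 18.77
tcp_pos: [0.5121, 0.0942, 0.0102]
tcp_rot: [2.327, 2.11, 0.001]
ft_force: [-2.2, 0.8, 5.5]
width: 0.0674
```

Call:
play_rows(
  series=[
    [5.5,0,0,0.5,0,0,0],
    [5.5,0,0,1.5,0,0,0],
    [5.5,0,0,3,0,0,0],
    [5.5,0,0,5,0,0,0],
    [5.5,0,0,8,0,0,0],
    [5.5,0,0,11,0,0,0],
    [5.5,0,0,11,0,0,0],
  ],
)

```text
t: 19.65
tcp_pos: [0.514, 0.0942, 0.1231]
tcp_rot: [2.324, 2.107, 0.01]
ft_force: [0.4, -0.0, -6.2]
width: 0.0672
```

Call:
play_rows(
  series=[
    [5.5,0,-2,0,0,0,-5],
    [5.5,0.1,-5,0,0,0,-14],
    [5.5,0.2,-8.5,0,0,0,-23],
    [5.5,0.3,-12,0,0,0,-32],
    [5.5,0.4,-15.5,0,0,0,-41],
    [5.5,0.4,-18.5,-1,0,0,-50],
    [5.5,0.4,-19.4,-3,0,0,-59],
    [5.5,0.4,-19.4,-5,0,0,-68],
    [5.5,0.4,-19.4,-7,0,0,-75],
    [5.5,0.4,-19.4,-8.5,0,0,-77],
    [5.5,0.4,-19.4,-9.5,0,0,-77],
    [5.5,0.4,-19.4,-10.2,0,0,-77],
    [5.5,0.4,-19.4,-10.6,0,0,-77],
    [5.5,0.4,-19.4,-10.9,0,0,-77],
    [5.5,0.4,-19.4,-10.9,0,0,-77],
  ],
)

```text
t: 21.52
tcp_pos: [0.5162, -0.1002, 0.0113]
tcp_rot: [3.135, 0.202, 0.002]
ft_force: [-1.5, 1.0, -2.1]
width: 0.0674
```

Call:
play_rows(
  series=[
    [5.5,0,0,-0.1,0,0,0],
    [8.5,0,0,-0.1,0,0,0],
    [8.5,0,0,-0.1,0,0,0],
    [8.5,0,0,-0.1,0,0,0],
    [8.5,0,0,0.5,0,0,0],
    [8.5,0,0,2,0,0,0],
    [8.5,0,0,5,0,0,0],
    [8.5,-0.2,0.9,10,0,0,5],
    [8.5,-0.2,0.9,12,0,0,14],
    [8.5,-0.2,0.9,12,0,0,23],
    [8.5,-0.2,0.9,12,0,0,32],
    [8.5,-0.2,0.9,12,0,0,41],
    [8.5,-0.2,0.9,12,0,0,50],
    [8.5,-0.2,0.9,12,0,0,59],
    [8.5,-0.2,0.9,12,0,0,68],
    [8.5,-0.2,0.9,12,0,0,77],
    [8.5,-0.2,0.9,12,0,0,86],
    [8.5,-0.2,0.9,12,0,0,90],
    [8.5,-0.2,0.9,12,0,0,90],
  ],
)

```text
t: 23.9
tcp_pos: [0.5139, -0.0911, 0.1315]
tcp_rot: [2.074, 2.358, 0.001]
ft_force: [0.3, -0.1, 0.4]
width: 0.085
```

Run:
```python
from h import *
from scipy.spatial.transform import Rotation as R
w=get("wrist");np.savez("pics/wrist.npz",**w)
s=status.state();M=R.from_rotvec(s["tcp_rot"]).as_matrix();tp=s["tcp_pos"];print(tp.round(4))
g=cv2.cvtColor(w["frame"],cv2.COLOR_RGB2GRAY)
# expected insert outline around where it should stand
c0=tp+M@[-.009,0,0]
m=(g>110).astype(np.uint8);n,lab,st,ce=cv2.connectedComponentsWithStats(m)
p=proj(w,[c0[0],c0[1],.054]).round().astype(int);l=lab[p[1],p[0]];print(p,l,st[l],g[p[1],p[0]])
cs,_=cv2.findContours((lab==l).astype(np.uint8),0,2);ap=cv2.approxPolyDP(cs[0],3,True)[:,0]
for q in ap: print(q,(M.T@(onz(w,q,.054)-tp))[:2].round(4))
```

```text
[ 0.5138 -0.0911  0.1313]
[261 219] 7 [ 237  165   45   91 3372] 191
[242 165] [ 0.035  -0.0144]
[237 178] [ 0.0249 -0.0184]
[242 235] [-0.0234 -0.0157]
[255 235] [-0.0234 -0.0051]
[255 255] [-0.042  -0.0052]
[279 255] [-0.042   0.0149]
[281 179] [0.024  0.0152]
[277 165] [0.035 0.012]
```

Call:
play_rows(
  series=[
    [8.5,-0.1,0,-4,0,0,0],
    [8.5,-0.1,0,-7,0,0,0],
    [8.5,-0.1,0,-9,0,0,0],
    [8.5,-0.1,0,-10.5,0,0,0],
    [8.5,-0.1,0,-11.4,0,0,0],
    [8.5,-0.1,0,-11.9,0,0,0],
    [8.5,-0.1,0,-11.9,0,0,0],
    [2.5,-0.1,0,-11.9,0,0,0],
    [2.5,-0.1,0,-11.9,0,0,0],
    [2.5,-0.1,0,-11.9,0,0,0],
    [2.5,-0.1,0,-11.9,0,0,0],
    [2.5,-0.1,0,-11.9,0,0,0],
    [2.5,-0.1,0,-11.9,0,0,0],
    [2.5,-0.1,0,-11.9,0,0,0],
  ],
)

```text
t: 25.7
tcp_pos: [0.5127, -0.0911, 0.0118]
tcp_rot: [2.074, 2.36, -0.0]
ft_force: [-1.5, -0.2, 5.7]
width: 0.033
```

Call:
play_rows(
  series=[
    [2.5,0,0,1,0,0,0],
    [2.5,0,0,3,0,0,0],
    [2.5,0,0,6,0,0,0],
    [2.5,0,0,9,0,0,0],
    [2.5,0,-1,12,0,0,0],
    [2.5,0.4,-4,12,0,0,0],
    [2.5,0.8,-8,12,0,0,0],
    [2.5,1.2,-12,12,0,0,0],
    [2.5,1.5,-15.5,12,0,0,0],
    [2.5,1.6,-17.3,12,0,0,0],
    [2.5,1.6,-17.3,12,0,0,0],
    [2.5,1.6,-17.3,12,0,0,0],
  ],
)

```text
t: 27.2
tcp_pos: [0.528, -0.2629, 0.1305]
tcp_rot: [-2.072, -2.359, -0.0]
ft_force: [0.4, 0.2, -6.0]
width: 0.0331
```

Run:
```python
from h import *
from scipy.spatial.transform import Rotation as R
w=get("wrist");np.savez("pics/wrist.npz",**w)
s=status.state();M=R.from_rotvec(s["tcp_rot"]).as_matrix();tp=s["tcp_pos"];print(tp.round(4),'yaw',np.degrees(np.arctan2(M[1,1],M[0,1])).round(2),s["ft_force"].round(1))
g=cv2.cvtColor(w["frame"],cv2.COLOR_RGB2GRAY).astype(float)
# expected rows of wall edges: tool-x of far outer wall inner edge and divider far edge
for c in (195,205,340):
  e=np.gradient(cv2.GaussianBlur(g,(3,3),0)[:,c]);r=[(i,int(e[i]),(M.T@(onz(w,(c,i),.07)-tp))[0].round(4)) for i in range(60,270) if abs(e[i])>18 and abs(e[i])>=max(abs(e[i-2:i+3]))]
  print(c,[(i,a,float(b)) for i,a,b in r])
cv2.imwrite("pics/h2.png",crop(w,140,60,270,220,3)[:600,:800])
```

```text
[ 0.5282 -0.2628  0.1307] yaw 7.43 [-0.6  0.1 -6.6]
195 [(169, 28, 0.036), (178, -27, 0.0295)]
205 [(169, 27, 0.036), (178, -25, 0.0295)]
340 [(196, -22, 0.016)]
```

View pics/h2.png

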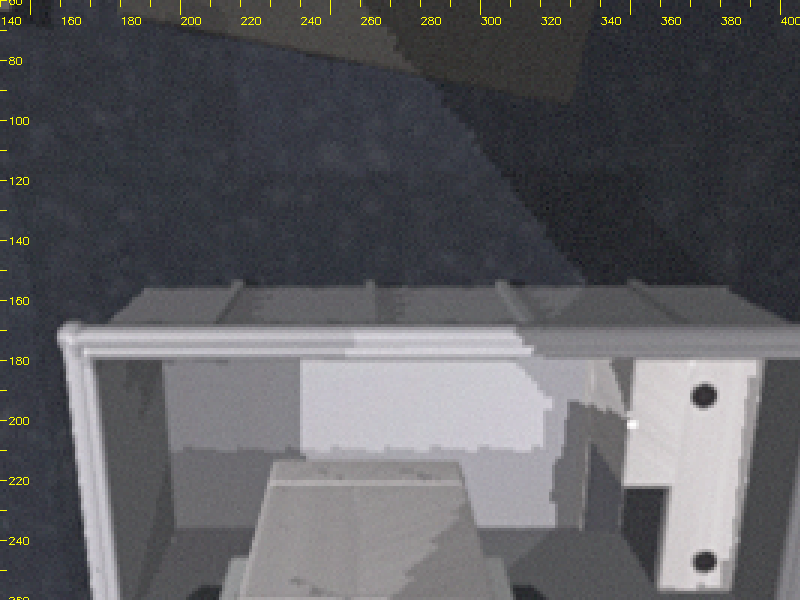

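The insert is within ~0.5 mm of the lane centre (outer-wall inner edge at row ~178), so I can go straight down.

Call:
play_rows(
  series=[
    [2.5,0,0,-2,0,0,0],
    [2.5,0,0,-4,0,0,0],
    [2.5,0,0,-5.5,0,0,0],
    [2.5,0,0,-6.5,0,0,0],
    [2.5,0,0,-7.5,0,0,0],
    [2.5,0,0,-8.5,0,0,0],
    [2.5,0,0,-9.5,0,0,0],
    [2.5,0,0,-10.5,0,0,0],
    [2.5,0,0,-11,0,0,0],
    [2.5,0,0,-11.4,0,0,0],
    [2.5,0,0,-11.7,0,0,0],
    [2.5,0,0,-11.8,0,0,0],
    [2.5,0,0,-11.8,0,0,0],
  ],
)

```text
t: 28.88
tcp_pos: [0.5286, -0.2641, 0.0135]
tcp_rot: [2.074, 2.36, 0.0]
ft_force: [0.5, -0.8, -6.6]
width: 0.0333
```

Call:
play_rows(
  series=[
    [2.5,0,0,-0.1,0,0,0],
    [2.5,0,0,-0.2,0,0,0],
    [2.5,0,0,-0.2,0,0,0],
  ],
)

```text
t: 29.25
tcp_pos: [0.5287, -0.2641, 0.0119]
tcp_rot: [2.074, 2.36, 0.0]
ft_force: [-1.6, 1.3, -2.3]
width: 0.0333
```

Contact with the floor; release and withdraw.

Call:
play_rows(
  series=[
    [5.5,0,0,0,0,0,0],
    [5.5,0,0,0,0,0,0],
    [5.5,0,0,0,0,0,0],
    [5.5,0,0,1,0,0,0],
    [5.5,0,0,4,0,0,0],
    [5.5,0,0,9,0,0,0],
    [5.5,0,0,14,0,0,0],
    [5.5,0,5,18,0,0,0],
    [5.5,0,11,20,0,0,0],
    [5.5,0,17,20,0,0,0],
    [5.5,0,23,20,0,0,0],
    [5.5,0,29,20,0,0,0],
    [5.5,0,29,20,0,0,0],
    [5.5,0,29,20,0,0,0],
  ],
)

```text
t: 31.0
tcp_pos: [0.5286, 0.0259, 0.2119]
tcp_rot: [2.072, 2.36, 0.0]
ft_force: [-0.1, 0.2, 0.6]
width: 0.0552
```

Run:
```python
from h import *
d=get("scene");e=get("side")
o=np.zeros((400,800,3),np.uint8)
a=crop(d,265,145,130,133,3)[:400,:390];b=crop(e,200,195,135,133,3)[:400,:405]
o[:a.shape[0],:a.shape[1]]=a;o[:b.shape[0],395:395+b.shape[1]]=b
cv2.imwrite("pics/f.png",o)
```

```text
(no output)
```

View pics/f.png

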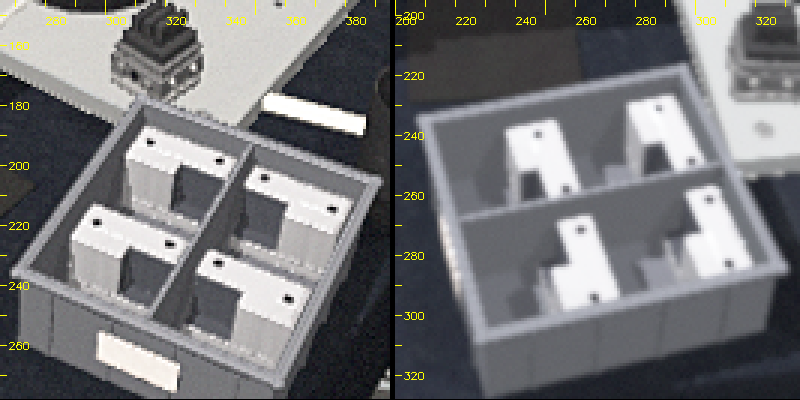

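Both inserts stand upright and square in the right lanes, with notches the same way round as their samples: new inserts at scene (308,225) and (347,240). The samples and the electrode have not moved, and the arm is clear.

```bash
python3 -c "
from bench import job_done,status;s=status.state();print(s['t'],s['ft_force'].round(1));print(job_done())"
```

```text
31.1 [-1.   0.2  0.2]
the job is handed in; nothing more can be done
None
```

Both inserts are in the tote beside the sample of their own hand, and I handed the job in at about 31 s of the 72 s allowed. I took each from the tray by its ends, set it on the mat, gripped it again by its cheeks and lowered it until it touched the lane floor.

**Last checks:** The final scene and side pictures show left_insert in the -y lane and right_insert in the +y lane. Both are upright and square across the lane, about 85 mm from their samples, with notches facing the same way. By eye the samples and the electrode had not moved, and the arm was clear with about zero wrist force. The steel parallel was outside the last crops, so I didn't check it after the work; nothing low passed near it.

**Disagreements:**
- **Lane position:** The scene and side cameras put the -y lane about 2.5 mm off from the wrist camera. I went with the wrist camera, and the insert went down without touching the walls.
- **Insert length:** One wrist measurement on the mat came out at 74 mm instead of 68. I took this to be the end face counted in, and used the near edge and finger position instead.

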